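Ready a small engine for reassembly

ROBOT

A 6-joint arm with a two-finger parallel gripper is mounted at the origin on the work surface. World frame = base frame: x ahead of the robot, y to its left, z up, the work surface at z = 0. Lengths are in mm, angles in degrees, forces in N, time in s.
With the tool pointing down it reaches from about 275 to 875 mm from the base axis. Payload 12.5 kg.
Tool frame: the origin (TCP) lies midway between the tips of the shut fingers; the grasp point (between the pads) lies 19 mm behind it (pinch_z is the distance from the TCP to the grasp point, in mm); z points along the fingers, y is the line along which they close (so a half turn about z gives the same grasp; the last joint's range is limited). The gripper opens to 85 mm and grips with 20 to 120 N. Pads are 22 mm wide; open, the fingers measure 114 mm over their backs; the gripper's body (76 mm by 85 mm) begins 54 mm behind the grasp point. The pads swing forward as they close: fully open they stand 13 mm farther back than shut.
Start: joints at [-79.332, 20.094, 94.641, -0, 65.266, -4.847], TCP at [147.146, -529.936, 231.29] pointing down, gripper open.
Joint ranges: [-157.81, 157.81], [-45, 120.19], [0.68, 151.7], [-89.99, 269.99], [4.06, 180], [-164.3, 164.3]. Speed limits (degrees/s): [127.2, 127.2, 159.86, 180, 180, 180].

INTERFACE

Orientations are given as a 3x3 rotation matrix whose columns are the frame's x, y, z axes.
In Python, from workcell import observe, snapshot, get_calibration, hand_in, pinch_z gives the robot as it stands.
- The arm moves only by the tool arm_command, never from a script. Its argument "rows" is a list of rows, each an object with "grip": the finger opening in cm, from 0 to 8.54; "dp": the shift along the world's x, y, z in cm, a list of three; "turn": the turn, a rotation vector about the world's x, y, z in degrees, a list of three. A call has 1 to 10 rows; each row is the pose to reach, as a shift and turn from the pose commanded when the call began; what a row does not reach only later rows make up. A row lasts 1/10 s, in which the tool goes at most 50 mm and 8.59 degrees, less where a joint would pass 70% of its speed; a pose out of reach is approached as far as the arm can. A call with a gripper value outside its range is refused whole. The fingers move at their own pace and stop on an object; "squeeze" is the grip in N (left out, the last holds). Time passes only in rows, so rows that repeat a pose let the fingers close. It gives the time, the measured TCP pose, the force, the opening and the grip force at its end, in the units of the state.
- observe(): the state, without advancing time (a new reading comes with each control period).
- snapshot(name): name is "scene" or "top"; returns the picture (400x640x3 uint8, red, green, blue); there is no depth.
- get_calibration(name): a dict with "mtx" (3x3 intrinsics, pixels), "extrinsics" (4x4, takes a point from camera to world coordinates). Camera axes: x right, y down, z forward; pixel columns grow to the right and rows downward; lengths in mm; the calibration is good to about 2 mm. A picture is of the moment at which its call begins. get_calibration takes no time and is no camera call.
- hand_in(): hands the job in; it is judged then, once.
The state is a dict: "time_s": time; "joint_pos": joint angles; "qd": joint speeds; "joint_efforts": joint torques, N m; "eef_pos": TCP position; "eef_rot": TCP orientation; "ft_force": force on the tool from outside, world axes, zero at the start; "wrist_torque": the same for the moment, N m; "finger_gap": finger opening in mm; "grasp_force": force on a finger pad.
Only numpy, scipy, OpenCV 4.12 (cv2) and the standard library are available. Lean on these libraries where they do the work, as an engineer would, in place of code of your own. Each camera call takes 0.05 s, during which the arm holds its last target. There are 200 camera calls.

TASK

Get this small engine ready to go back together. Brush out the bore of the upright finned cylinder barrel with three full strokes, each one right down to the bottom and back up until at least half of the bristles are out at the top, and stand the brush back in its tin; turn the fan flywheel until the notch in its rim faces the pointer on the crankcase; and slide every round cover flat across the bench, without lifting or tipping it, until it lies wholly on the black rubber mat. Leave the barrel and the tin standing and the other things on the bench alone.

Things in the scene. Friction and masses are not known exactly. Their poses are not given: they have to be found in the camera images.
- mat: Black rubber mat, 260 x 260 mm, about 1 mm thin and stuck down on the bench, so that things slide onto it without a step. Origin: its centre; x and y along its edges.
- clutch_cover: Round cast-alloy engine cover, a shallow pan 112 mm across and 18 mm tall lying open side up, a flat cross of ribs and a steel disc inside: rim wall 8 mm thick, inner radius 48 mm, flat inner floor 6 mm up (markings on it stand up under 2 mm), outside vertical; 280 g. Origin: centre of its underside. May be absent.
- ignition_cover: Round cast-alloy engine cover, a shallow pan 108 mm across and 18 mm tall lying open side up, a dark ring inside: rim wall 8 mm thick, inner radius 46 mm, flat inner floor 6 mm up (markings on it stand up under 2 mm), outside vertical; 280 g. Origin: centre of its underside. May be absent.
- starter_cover: Round cast-alloy engine cover, a shallow pan 104 mm across and 18 mm tall lying open side up, three crossing flat ribs inside: rim wall 8 mm thick, inner radius 44 mm, flat inner floor 6 mm up (markings on it stand up under 2 mm), outside vertical; 280 g. Origin: centre of its underside. May be absent.
- gear_cover: Round cast-alloy engine cover, a shallow pan 100 mm across and 18 mm tall lying open side up, two small flat steel discs inside: rim wall 8 mm thick, inner radius 42 mm, flat inner floor 6 mm up (markings on it stand up under 2 mm), outside vertical; 280 g. Origin: centre of its underside. May be absent.
- crankcase: Alloy crankcase lying on its side, fixed on the bench. Origin: on the bench under the flywheel's axis, z up; its +x points from the axis to the pointer. Round body 84 mm in radius, 46 mm tall; a barrel deck with studs reaches 160 mm out towards its -x, and a gearbox end 110 mm out on its -y side.
- flywheel (a joint): Angle of the dark steel fan flywheel about its upright axis, rad, counter-clockwise from above; turns past full turns either way (0.12 N m) and stays where left. At 0 or 2 pi its notch faces the pointer. Radius 75 mm, top face 74 mm above the bench, with 8 straight radial alloy blades; the hub (radius 22 mm, with a nut) ends 90 mm above the bench.
- notch (a point): Middle of the notch in the flywheel's rim (12 mm wide, 9 mm deep, a white line leads to it), 75 mm off the axis, at the top face. The 8 blades stand on that face every 45 degrees, the first 22.5 degrees from the notch: 20 mm tall (tops 94 mm above the bench), 5 mm thick, from 40 to 68 mm off the axis.
- pointer (a point): Tip of the pointer lug that stands on the crankcase just outside the flywheel's rim (12 mm wide, 74 mm tall, white line on top), 81.5 mm off the axis; 6.5 mm from the notch when the two are in line.
- barrel: Finned alloy cylinder barrel standing loose on the bench, bore upright and open right through: 95 mm tall, 96 mm across the fins, bore 58 mm in diameter, 0.95 kg. Origin: on the bore's axis at the underside; z up.
- tin: Steel tin that holds the brush, loose, 500 g: 72 mm across, 70 mm tall, wall 4 mm, inner floor 5 mm up. Origin: centre of its underside; z up.
- brush: Bore brush standing upright in the tin, handle up, 160 g, 210 mm long: stiff core of the bristle head 42 mm in diameter and bristles 53 mm across (they give way) from 0 to 62 mm above its flat lower end, thin shaft, then a round wooden handle 22 mm in diameter from 115 to 210 mm. Origin: centre of the lower end; z along the handle.
- wrench: Wrench lying by, 200 mm long along its x, to be left alone. Origin: middle, underside.
- screwdriver: Screwdriver lying by, 200 mm long along its x, to be left alone. Origin: middle, underside.
- grease_tub: Grease tub with a screw lid standing by, 72 mm across, 55 mm tall, to be left alone. Origin: centre of its underside.
- gasket_box: Cardboard box, 100 x 80 x 45 mm, to be left alone. Origin: centre of its underside.
Mind the look-alikes: they are no part of the job. What is shaped like the gear_cover but brown or red is not meant.

How it is judged:
By the outcome, as a careful person would: the job done as asked, in the order asked, and still so for the second after the job is handed in, with the robot touching nothing.
Of clutch_cover, ignition_cover, starter_cover, gear_cover only 2 to 4 are there at a start; the rules pass over those that are not, and their reading is None.
At some moment in a run one of clutch_cover, ignition_cover, starter_cover, gear_cover may be knocked a few centimetres aside while the robot is not near it.
It also fails if it takes over 208 s, if anything falls off the work surface, if the arm or the gripper's body presses on something with over 40 N, if the wrist force passes 120 N, or if a joint passes its speed limit or range.

## Working session

There is one attempt and no reset: what is moved stays moved. The work goes in short steps, Python scripts to look and compute and a tool call to move; the robot and the scene stay as the last step left them, time stands still between calls to the robot, and variables do not carry over. Pictures are saved under pics/ and viewed, at most 14 in all, crops included, and the job is handed in when it is done.

Besides the shell and the picture viewer there is one more tool, called after "Call:" as name(argument=value, ...), one argument or row to a line, values as JSON. arm_command: Moves the arm, as the interface text tells. Its arguments: {"type":"object","properties":{"rows":{"type":"array"},"squeeze":{"type":"number"}},"required":["rows"]}

```bash
mkdir -p pics; ls
cat > h.py <<'E'
import numpy as np, cv2
from workcell import observe, snapshot, get_calibration, hand_in, pinch_z
def save(name,fn,crop=None,s=1):
    im=snapshot(name)[:,:,::-1]
    cv2.imwrite(f'pics/raw_{fn}.png',im)
    if crop: im=im[crop[1]:crop[3],crop[0]:crop[2]]
    cv2.imwrite(f'pics/{fn}.png',cv2.resize(im,None,fx=s,fy=s,interpolation=cv2.INTER_CUBIC))
def ray(name,u,v):
    c=get_calibration(name);K=np.array(c['mtx']);T=np.array(c['extrinsics'])
    return T[:3,3],T[:3,:3]@np.linalg.solve(K,[u,v,1])
def at(name,u,v,z):
    o,d=ray(name,u,v);return (o+d*(z-o[2])/d[2]).round(1)
def tri(a,b):
    o1,d1=ray(*a);o2,d2=ray(*b)
    s=np.linalg.lstsq(np.c_[d1,-d2],o2-o1,rcond=None)[0]
    p,q=o1+s[0]*d1,o2+s[1]*d2
    return ((p+q)/2).round(1),np.linalg.norm(p-q).round(1)
def proj(name,P):
    c=get_calibration(name);K=np.array(c['mtx']);T=np.linalg.inv(np.array(c['extrinsics']))
    p=K@(T[:3,:3]@np.array(P,float)+T[:3,3]);return (p[:2]/p[2]).round(1)
E
python3 - <<'E'
from h import *
print(observe(),pinch_z)
for n in('top','scene'):
    print(get_calibration(n)); save(n,n+'0',s=1.25)
E
```

```text
pics
{'time_s': 0.0, 'joint_pos': array([-7.93333229e+01,  2.01242321e+01,  9.46787166e+01, -1.46112533e-03,
        6.52663135e+01, -4.84746935e+00]), 'qd': array([-0.00197858, -0.05314578, -0.0400421 ,  0.0719829 ,  0.03675587,
       -0.03308651]), 'joint_efforts': array([-1.47047962e-03, -5.06104267e+01, -2.91411531e+01, -1.40863640e-04,
        4.47074213e-03,  5.67161933e-06]), 'eef_pos': array([ 147.06347521, -529.61122686,  230.7477164 ]), 'eef_rot': array([[ 9.63561594e-01,  2.67486436e-01, -2.46514440e-04],
       [ 2.67486538e-01, -9.63560870e-01,  1.18367701e-03],
       [ 7.90858768e-05, -1.20648500e-03, -9.99999269e-01]]), 'ft_force': array([ 0.00584871,  0.04182873, -0.23142465]), 'wrist_torque': array([-0.03488613, -0.04962825,  0.00646141]), 'grasp_force': 0.0, 'finger_gap': 85.08042404038078} 18.700000000000003
{'mtx': array([[494.73459245,   0.        , 312.0465393 ],
       [  0.        , 494.73459245, 197.43085217],
       [  0.        ,   0.        ,   1.        ]]), 'extrinsics': array([[ 9.14699525e-04, -9.95151314e-01,  9.83515420e-02,
         3.59196452e+02],
       [-9.99963741e-01, -1.74291293e-03, -8.33536227e-03,
        -5.83027542e+00],
       [ 8.46636489e-03, -9.83403515e-02, -9.95116825e-01,
         1.71938692e+03],
       [ 0.00000000e+00,  0.00000000e+00,  0.00000000e+00,
         1.00000000e+00]])}
{'mtx': array([[455.34300093,   0.        , 321.87215935],
       [  0.        , 455.34300093, 200.70971769],
       [  0.        ,   0.        ,   1.        ]]), 'extrinsics': array([[ 6.48218257e-01,  5.60578249e-01, -5.15330105e-01,
         1.28354975e+03],
       [ 7.61279826e-01, -4.91603696e-01,  4.22822460e-01,
        -6.00417384e+02],
       [-1.63131097e-02, -6.66391651e-01, -7.45423403e-01,
         1.14788805e+03],
       [ 0.00000000e+00,  0.00000000e+00,  0.00000000e+00,
         1.00000000e+00]])}
```

View pics/top0.png

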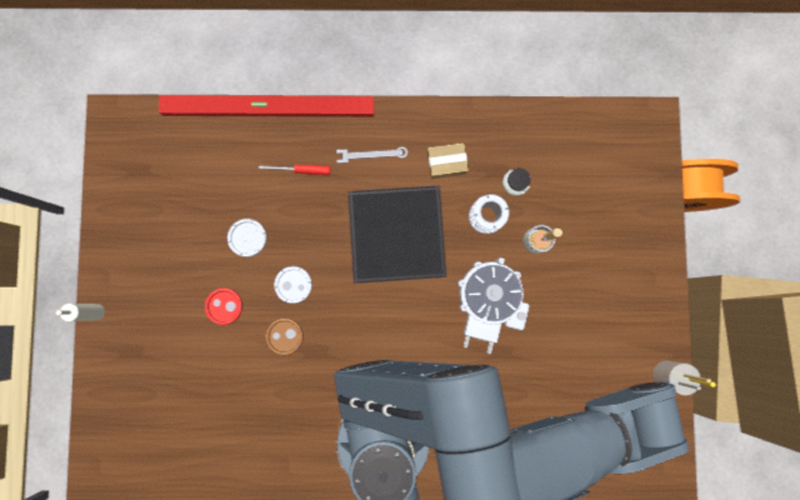

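View pics/scene0.png

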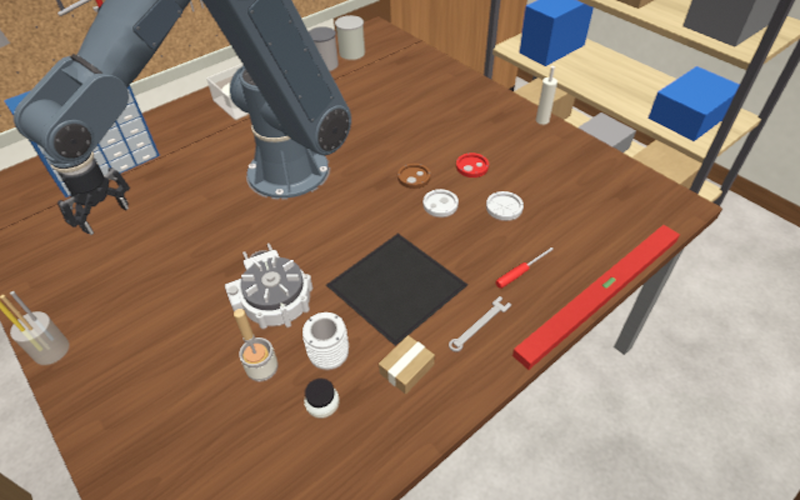

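The top view shows the mat at (397,234), silver covers at (293,285) and (246,238), the barrel at (489,213), the brush at (540,238) and the flywheel at (491,293), all in 1.25x pixels. I'll enlarge these areas next.

Run:
```python
import cv2,numpy as np
t=cv2.imread('pics/raw_top0.png');s=cv2.imread('pics/raw_scene0.png')
f=lambda im,x,y,w,h,k:cv2.resize(im[y:y+h,x:x+w],None,fx=k,fy=k,interpolation=cv2.INTER_CUBIC)
a=f(t,360,145,100,150,4)   # 400x600
b=f(s,170,190,100,150,4)
cv2.imwrite('pics/c1.png',np.hstack([a,b]))
a=f(t,170,165,100,60,4)
b=f(s,320,120,100,60,4)
cv2.imwrite('pics/c2.png',np.hstack([a,b]))
```

```text
(no output)
```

View pics/c1.png

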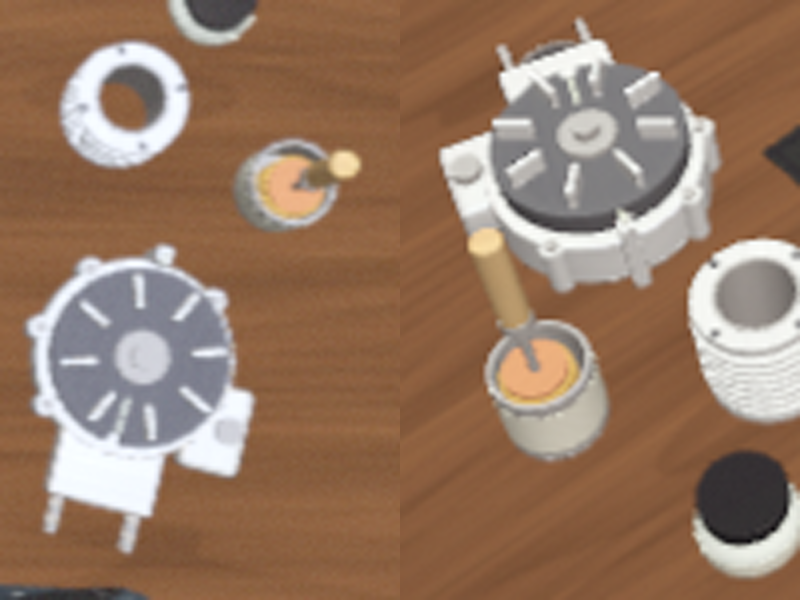

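View pics/c2.png

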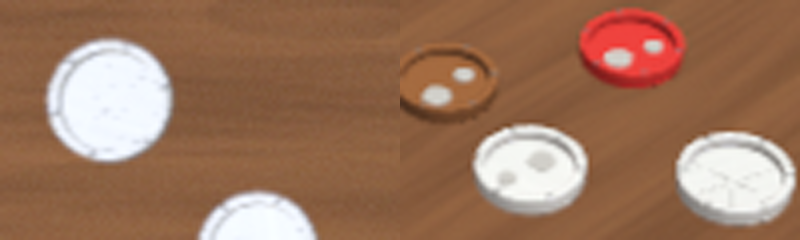

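Run:
```python
from h import *
T=lambda u,v:('top',360+u/4,145+v/4)
S=lambda u,v:('scene',170+(u-400)/4,190+v/4)
for n,a,b in [('handle top',T(345,163),S(488,240)),('tin rim',T(293,181),S(541,366)),('barrel top',T(132,97),S(756,294)),('hub',T(142,357),S(587,131)),('pointer',T(165,250),S(624,214)),
 ('cov2',('top',197.2,190),('scene',404.2,161.5)),('gear',('top',234.4,228),('scene',352.5,160.5))]:
    print(n,*tri(a,b))
print('fly top0 notch',at(*T(118,440),74),'line in',at(*T(126,402),74),'ptr',at(*T(165,250),74),'hub',at(*T(142,357),90))
c=[at('top',u/1.25,v/1.25,1) for u,v in[(349,191),(439,186),(446,276),(355,283)]]
print(c,np.mean(c,0))
print('brushtop z210',at(*T(345,163),210),'barrel95',at(*T(132,97),95),'tin70',at(*T(293,181),70), 'brown',at('top',284/1.25,336/1.25,18),'red',at('top',223/1.25,306/1.25,18),'gasket',at('top',448/1.25,160/1.25,45),'tub',at('top',517/1.25,181/1.25,55))
```

```text
handle top [ 546.3 -427.9  213.2] 6.6
tin rim [ 549.  -425.7   65.3] 5.7
barrel top [ 615.8 -286.7   93. ] 4.7
hub [ 400.5 -294.    78.3] 5.1
pointer [ 488.6 -314.9   81.5] 2.9
cov2 [554.4 378.6  21.8] 7.1
gear [423.5 249.1  15.2] 6.2
fly top0 notch [ 330.9 -276.    74. ] line in [ 362.2 -283.1   74. ] ptr [ 488.5 -317.6   74. ] hub [ 399.  -294.2   90. ]
[array([686.7,  95.5,   1. ]), array([ 701.6, -158.2,    1. ]), array([ 447.7, -175.9,    1. ]), array([427.9,  77. ,   1. ])] [565.975 -40.4     1.   ]
brushtop z210 [ 545.3 -431.8  210. ] barrel95 [ 614.3 -288.4   95. ] tin70 [ 547.2 -427.1   70. ] brown [282.8 268.4  18. ] red [364.  436.3  18. ] gasket [ 765.8 -179.6   45. ] tub [ 705.3 -367.2   55. ]
```

Call:
arm_command(
  rows=[
    {"grip": 8.5, "dp": [4, 1, 0.5], "turn": [0, 0, 0]},
    {"grip": 8.5, "dp": [8, 2, 1], "turn": [0, 0, 0]},
    {"grip": 8.5, "dp": [12, 3, 1], "turn": [0, 0, 0]},
    {"grip": 8.5, "dp": [16, 4, 1], "turn": [0, 0, 0]},
    {"grip": 8.5, "dp": [20, 5, 1], "turn": [0, 0, 0]},
    {"grip": 8.5, "dp": [24, 6, 1], "turn": [0, 0, 0]},
    {"grip": 8.5, "dp": [28, 7, 1], "turn": [0, 0, 0]},
    {"grip": 8.5, "dp": [32, 8, 1], "turn": [0, 0, 0]},
    {"grip": 8.5, "dp": [36, 9, 1], "turn": [0, 0, 0]},
    {"grip": 8.5, "dp": [39.9, 10, 1], "turn": [0, 0, 0]},
  ],
)

```text
time_s: 1.1
eef_pos: [547.7, -429.1, 240.8]
eef_rot: [[0.964, 0.268, -0.001], [0.268, -0.964, 0.0], [-0.0, -0.001, -1.0]]
ft_force: [0.2, -0.3, -0.0]
finger_gap: 85.1
grasp_force: 0.0
```

Call:
arm_command(
  rows=[
    {"grip": 8.5, "dp": [0, 0, 0], "turn": [0, 0, 0]},
    {"grip": 8.5, "dp": [0, 0, 0], "turn": [0, 0, 0]},
  ],
)

```text
time_s: 1.3
eef_pos: [546.4, -429.4, 240.4]
eef_rot: [[0.963, 0.269, -0.001], [0.269, -0.963, 0.001], [-0.001, -0.001, -1.0]]
ft_force: [0.6, 0.1, -0.4]
finger_gap: 84.9
grasp_force: 0.0
```

Run:
```python
from h import *
o=observe();print(o['time_s'],o['eef_pos'],o['eef_rot'].round(3))
f=lambda im,x,y,w,h,k:cv2.resize(im[y:y+h,x:x+w,::-1],None,fx=k,fy=k,interpolation=cv2.INTER_CUBIC)
cv2.imwrite('pics/g1.png',np.hstack([f(snapshot('scene'),150,190,100,120,4),f(snapshot('top'),130,110,340,200,1)[:, :340].repeat(1,0)[:0].reshape(0,340,3) if 0 else f(snapshot('top'),370,130,100,120,4)]))
```

```text
1.3 [ 546.39845866 -429.4157604   240.39999659] [[ 0.963  0.269 -0.001]
 [ 0.269 -0.963  0.001]
 [-0.001 -0.001 -1.   ]]
```

View pics/g1.png

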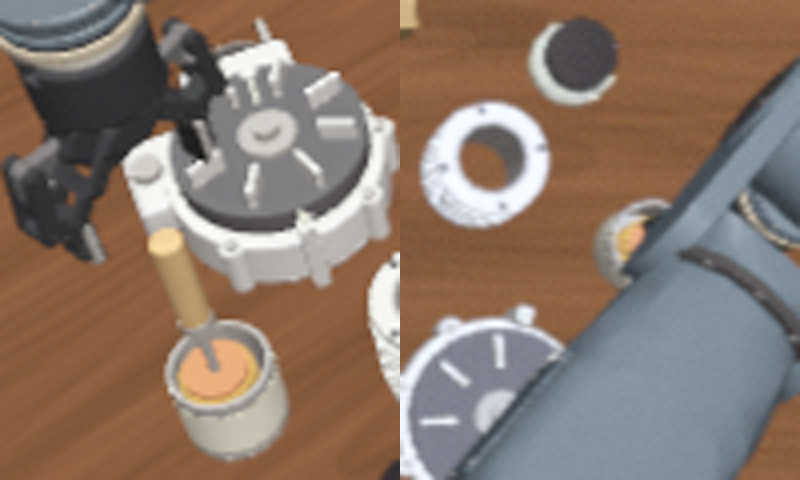

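Run:
```python
from h import *
for z in (253,215,210): print(z,(proj('scene',[546.4,-429.4,z])-[150,190])*4)
print(tri(('top',446.25,185.75),('scene',150+165/4,190+241/4)))
```

```text
253 [145.6 204. ]
215 [160.  240.4]
210 [161.6 244.8]
(array([ 545.9, -428.8,  212.8]), np.float64(4.7))
```

The enlarged crop puts the handle top at (165,241), and the TCP projects to (160,240), so they line up within about 2 mm. I'll descend and grip.

Call:
arm_command(
  rows=[
    {"grip": 8.5, "dp": [0, 0, -3], "turn": [0, 0, 0]},
    {"grip": 8.5, "dp": [0, 0, -6], "turn": [0, 0, 0]},
    {"grip": 8.5, "dp": [0, 0, -7.5], "turn": [0, 0, 0]},
    {"grip": 8.5, "dp": [0, 0, -7.5], "turn": [0, 0, 0]},
    {"grip": 1.5, "dp": [0, 0, -7.5], "turn": [0, 0, 0]},
    {"grip": 1.5, "dp": [0, 0, -7.5], "turn": [0, 0, 0]},
    {"grip": 1.5, "dp": [0, 0, -7.5], "turn": [0, 0, 0]},
    {"grip": 1.5, "dp": [0, 0, -7.5], "turn": [0, 0, 0]},
    {"grip": 1.5, "dp": [0, 0, -7.5], "turn": [0, 0, 0]},
    {"grip": 1.5, "dp": [0, 0, -7.5], "turn": [0, 0, 0]},
  ],
  squeeze=60,
)

```text
time_s: 2.4
eef_pos: [546.4, -429.8, 167.1]
eef_rot: [[0.964, 0.268, 0.001], [0.268, -0.964, -0.0], [0.001, 0.0, -1.0]]
ft_force: [-0.6, 2.2, 6.4]
finger_gap: 20.4
grasp_force: 58.7
```

Call:
arm_command(
  rows=[
    {"grip": 1.5, "dp": [0, 0, 0], "turn": [0, 0, 0]},
    {"grip": 1.5, "dp": [0, 0, 0], "turn": [0, 0, 0]},
    {"grip": 1.5, "dp": [0, 0, 0], "turn": [0, 0, 0]},
    {"grip": 1.5, "dp": [0, 0, 0], "turn": [0, 0, 0]},
    {"grip": 1.5, "dp": [0, 0, 0], "turn": [0, 0, 0]},
  ],
)

```text
time_s: 2.9
eef_pos: [546.4, -429.8, 167.1]
eef_rot: [[0.964, 0.268, 0.001], [0.268, -0.964, -0.0], [0.001, 0.0, -1.0]]
ft_force: [-0.8, 2.8, 5.1]
finger_gap: 21.0
grasp_force: 58.7
```

Call:
arm_command(
  rows=[
    {"grip": 1.5, "dp": [0, 0, 2], "turn": [0, 0, 0]},
    {"grip": 1.5, "dp": [0, 0, 4.5], "turn": [0, 0, 0]},
    {"grip": 1.5, "dp": [0, 0, 7.5], "turn": [0, 0, 0]},
    {"grip": 1.5, "dp": [0, 0, 10.5], "turn": [0, 0, 0]},
    {"grip": 1.5, "dp": [0, 0, 12.5], "turn": [0, 0, 0]},
    {"grip": 1.5, "dp": [1.5, 3, 13], "turn": [0, 0, 0]},
    {"grip": 1.5, "dp": [3, 6.5, 13], "turn": [0, 0, 0]},
    {"grip": 1.5, "dp": [5, 10.5, 13], "turn": [0, 0, 0]},
    {"grip": 1.5, "dp": [6.9, 14.1, 13], "turn": [0, 0, 0]},
    {"grip": 1.5, "dp": [6.9, 14.1, 13], "turn": [0, 0, 0]},
  ],
)

```text
time_s: 3.9
eef_pos: [617.0, -284.5, 296.1]
eef_rot: [[0.962, 0.272, 0.0], [0.272, -0.962, 0.001], [0.0, -0.001, -1.0]]
ft_force: [-0.1, -0.5, -1.3]
finger_gap: 20.7
grasp_force: 59.1
```

Call:
arm_command(
  rows=[
    {"grip": 1.5, "dp": [0, 0, 0], "turn": [0, 0, 0]},
    {"grip": 1.5, "dp": [0, 0, 0], "turn": [0, 0, 0]},
  ],
)

```text
time_s: 4.1
eef_pos: [614.7, -289.7, 296.1]
eef_rot: [[0.964, 0.267, -0.0], [0.267, -0.964, -0.0], [-0.0, 0.0, -1.0]]
ft_force: [-0.0, -0.3, -2.2]
finger_gap: 20.6
grasp_force: 59.1
```

Run:
```python
from h import *
f=lambda im,x,y,w,h,k:cv2.resize(im[y:y+h,x:x+w,::-1],None,fx=k,fy=k,interpolation=cv2.INTER_CUBIC)
a=snapshot('scene');b=snapshot('top')
cv2.imwrite('pics/raw_t2.png',b[:,:,::-1])
cv2.imwrite('pics/g2.png',np.hstack([f(a,190,165,100,150,4),f(b,350,130,100,150,4)]))
p=observe()['eef_pos'];print(p)
for P in ([p[0],p[1],p[2]-162],[p[0],p[1],p[2]-100],[615,-288,95]): print((proj('scene',P)-[190,165])*4)
```

```text
[ 614.6017274  -290.02849622  296.12976535]
[260.  361.6]
[248.  306.8]
[270.  393.2]
```

View pics/g2.png

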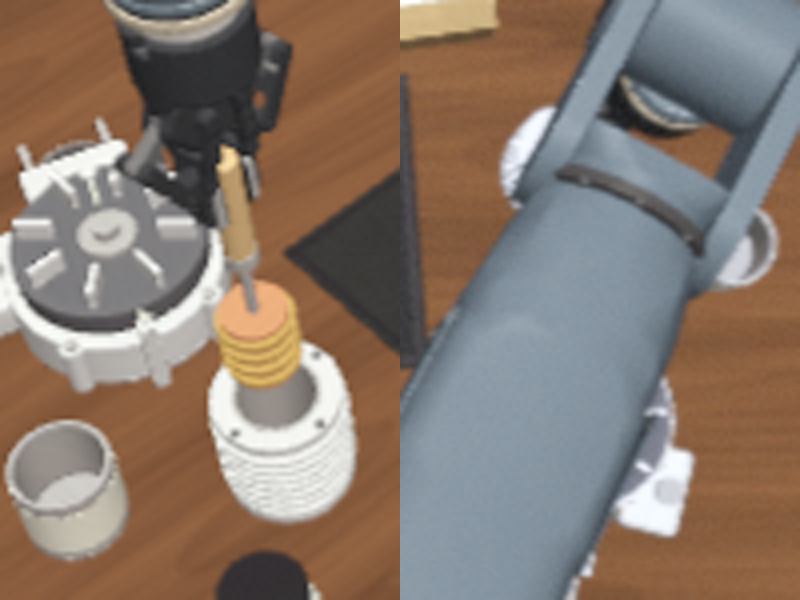

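Scene view: the brush head's lower end is at (261,357) and the bore centre at about (276,394), so a 2–3 mm correction in y is enough. First stroke down.

Call:
arm_command(
  rows=[
    {"grip": 1.5, "dp": [0.1, 0.25, 0], "turn": [0, 0, 0]},
    {"grip": 1.5, "dp": [0.1, 0.25, -2], "turn": [0, 0, 0]},
    {"grip": 1.5, "dp": [0.1, 0.25, -4], "turn": [0, 0, 0]},
    {"grip": 1.5, "dp": [0.1, 0.25, -5.5], "turn": [0, 0, 0]},
    {"grip": 1.5, "dp": [0.1, 0.25, -7], "turn": [0, 0, 0]},
  ],
)

```text
time_s: 4.7
eef_pos: [616.0, -286.7, 225.5]
eef_rot: [[0.964, 0.267, 0.0], [0.267, -0.964, -0.0], [0.0, 0.0, -1.0]]
ft_force: [-0.6, -0.4, -1.6]
finger_gap: 20.5
grasp_force: 59.1
```

Call:
arm_command(
  rows=[
    {"grip": 1.5, "dp": [0, 0, -1.5], "turn": [0, 0, 0]},
    {"grip": 1.5, "dp": [0, 0, -3], "turn": [0, 0, 0]},
    {"grip": 1.5, "dp": [0, 0, -4.5], "turn": [0, 0, 0]},
    {"grip": 1.5, "dp": [0, 0, -5.5], "turn": [0, 0, 0]},
    {"grip": 1.5, "dp": [0, 0, -6], "turn": [0, 0, 0]},
    {"grip": 1.5, "dp": [0, 0, -6], "turn": [0, 0, 0]},
    {"grip": 1.5, "dp": [0, 0, -6], "turn": [0, 0, 0]},
  ],
)

```text
time_s: 5.4
eef_pos: [616.4, -286.6, 166.8]
eef_rot: [[0.964, 0.267, 0.001], [0.267, -0.964, -0.0], [0.001, 0.001, -1.0]]
ft_force: [-0.3, 0.0, -1.7]
finger_gap: 20.8
grasp_force: 59.1
```

Call:
arm_command(
  rows=[
    {"grip": 1.5, "dp": [0, 0, -0.2], "turn": [0, 0, 0]},
    {"grip": 1.5, "dp": [0, 0, -0.35], "turn": [0, 0, 0]},
    {"grip": 1.5, "dp": [0, 0, -0.45], "turn": [0, 0, 0]},
    {"grip": 1.5, "dp": [0, 0, -0.45], "turn": [0, 0, 0]},
  ],
)

```text
time_s: 5.8
eef_pos: [616.3, -286.5, 162.1]
eef_rot: [[0.964, 0.268, 0.001], [0.268, -0.964, -0.0], [0.0, 0.0, -1.0]]
ft_force: [-0.3, 0.3, 0.7]
finger_gap: 20.4
grasp_force: 59.3
```

Call:
arm_command(
  rows=[
    {"grip": 1.5, "dp": [0, 0, -0.1], "turn": [0, 0, 0]},
    {"grip": 1.5, "dp": [0, 0, -0.1], "turn": [0, 0, 0]},
  ],
)

```text
time_s: 6.0
eef_pos: [616.6, -286.5, 162.1]
eef_rot: [[0.964, 0.268, 0.002], [0.268, -0.964, -0.001], [0.001, 0.001, -1.0]]
ft_force: [-0.5, 0.6, 6.2]
finger_gap: 20.4
grasp_force: 60.1
```

Contact is clean at z 162, so that is the bottom. Now the up-strokes and the remaining strokes.

Call:
arm_command(
  rows=[
    {"grip": 1.5, "dp": [0, 0, 2], "turn": [0, 0, 0]},
    {"grip": 1.5, "dp": [0, 0, 4.5], "turn": [0, 0, 0]},
    {"grip": 1.5, "dp": [0, 0, 7], "turn": [0, 0, 0]},
    {"grip": 1.5, "dp": [0, 0, 8.2], "turn": [0, 0, 0]},
    {"grip": 1.5, "dp": [0, 0, 8.2], "turn": [0, 0, 0]},
    {"grip": 1.5, "dp": [0, 0, 8.2], "turn": [0, 0, 0]},
  ],
)

```text
time_s: 6.6
eef_pos: [615.8, -286.3, 241.6]
eef_rot: [[0.964, 0.267, -0.001], [0.267, -0.964, 0.001], [-0.001, -0.001, -1.0]]
ft_force: [-0.4, 0.5, -1.6]
finger_gap: 20.7
grasp_force: 59.2
```

Call:
arm_command(
  rows=[
    {"grip": 1.5, "dp": [0, 0, -2], "turn": [0, 0, 0]},
    {"grip": 1.5, "dp": [0, 0, -4.5], "turn": [0, 0, 0]},
    {"grip": 1.5, "dp": [0, 0, -6.5], "turn": [0, 0, 0]},
    {"grip": 1.5, "dp": [0, 0, -7.5], "turn": [0, 0, 0]},
    {"grip": 1.5, "dp": [0, 0, -8], "turn": [0, 0, 0]},
    {"grip": 1.5, "dp": [0, 0, -8.2], "turn": [0, 0, 0]},
    {"grip": 1.5, "dp": [0, 0, -8.2], "turn": [0, 0, 0]},
    {"grip": 1.5, "dp": [0, 0, -8.2], "turn": [0, 0, 0]},
  ],
)

```text
time_s: 7.4
eef_pos: [616.3, -286.2, 162.2]
eef_rot: [[0.964, 0.268, 0.0], [0.268, -0.964, 0.0], [0.0, -0.0, -1.0]]
ft_force: [-3.8, 2.1, 7.5]
finger_gap: 20.6
grasp_force: 60.9
```

Call:
arm_command(
  rows=[
    {"grip": 1.5, "dp": [0, 0, 2], "turn": [0, 0, 0]},
    {"grip": 1.5, "dp": [0, 0, 4.5], "turn": [0, 0, 0]},
    {"grip": 1.5, "dp": [0, 0, 7], "turn": [0, 0, 0]},
    {"grip": 1.5, "dp": [0, 0, 8.2], "turn": [0, 0, 0]},
    {"grip": 1.5, "dp": [0, 0, 8.2], "turn": [0, 0, 0]},
    {"grip": 1.5, "dp": [0, 0, 8.2], "turn": [0, 0, 0]},
  ],
)

```text
time_s: 8.0
eef_pos: [615.8, -286.3, 241.7]
eef_rot: [[0.964, 0.267, -0.001], [0.267, -0.964, 0.001], [-0.001, -0.001, -1.0]]
ft_force: [0.2, -0.6, -2.1]
finger_gap: 20.7
grasp_force: 59.4
```

Call:
arm_command(
  rows=[
    {"grip": 1.5, "dp": [0, 0, -2], "turn": [0, 0, 0]},
    {"grip": 1.5, "dp": [0, 0, -4.5], "turn": [0, 0, 0]},
    {"grip": 1.5, "dp": [0, 0, -6.5], "turn": [0, 0, 0]},
    {"grip": 1.5, "dp": [0, 0, -7.5], "turn": [0, 0, 0]},
    {"grip": 1.5, "dp": [0, 0, -8], "turn": [0, 0, 0]},
    {"grip": 1.5, "dp": [0, 0, -8.2], "turn": [0, 0, 0]},
    {"grip": 1.5, "dp": [0, 0, -8.2], "turn": [0, 0, 0]},
    {"grip": 1.5, "dp": [0, 0, -8.2], "turn": [0, 0, 0]},
  ],
)

```text
time_s: 8.8
eef_pos: [616.3, -286.2, 162.2]
eef_rot: [[0.964, 0.268, 0.0], [0.268, -0.964, 0.0], [0.0, -0.0, -1.0]]
ft_force: [-3.3, 3.0, 7.5]
finger_gap: 20.1
grasp_force: 61.0
```

Call:
arm_command(
  rows=[
    {"grip": 1.5, "dp": [0, 0, 2], "turn": [0, 0, 0]},
    {"grip": 1.5, "dp": [0, 0, 4.5], "turn": [0, 0, 0]},
    {"grip": 1.5, "dp": [0, 0, 7], "turn": [0, 0, 0]},
    {"grip": 1.5, "dp": [0, 0, 10], "turn": [0, 0, 0]},
    {"grip": 1.5, "dp": [0, 0, 12.5], "turn": [0, 0, 0]},
    {"grip": 1.5, "dp": [0, 0, 13.5], "turn": [0, 0, 0]},
    {"grip": 1.5, "dp": [0, 0, 13.5], "turn": [0, 0, 0]},
    {"grip": 1.5, "dp": [0, 0, 13.5], "turn": [0, 0, 0]},
  ],
)

```text
time_s: 9.6
eef_pos: [615.8, -286.3, 294.4]
eef_rot: [[0.964, 0.267, -0.002], [0.267, -0.964, 0.001], [-0.001, -0.001, -1.0]]
ft_force: [-0.2, -0.5, -2.2]
finger_gap: 20.4
grasp_force: 59.5
```

Call:
arm_command(
  rows=[
    {"grip": 1.5, "dp": [-1, -2, 0], "turn": [0, 0, 0]},
    {"grip": 1.5, "dp": [-2.5, -5, 0], "turn": [0, 0, 0]},
    {"grip": 1.5, "dp": [-4, -8, 0], "turn": [0, 0, 0]},
    {"grip": 1.5, "dp": [-5.5, -11.5, 0], "turn": [0, 0, 0]},
    {"grip": 1.5, "dp": [-6.9, -14.2, 0], "turn": [0, 0, 0]},
    {"grip": 1.5, "dp": [-6.9, -14.2, 0], "turn": [0, 0, 0]},
    {"grip": 1.5, "dp": [-6.9, -14.2, 0], "turn": [0, 0, 0]},
    {"grip": 1.5, "dp": [-6.9, -14.2, -2], "turn": [0, 0, 0]},
    {"grip": 1.5, "dp": [-6.9, -14.2, -4], "turn": [0, 0, 0]},
    {"grip": 1.5, "dp": [-6.9, -14.2, -5], "turn": [0, 0, 0]},
  ],
)

```text
time_s: 10.6
eef_pos: [547.2, -426.7, 243.2]
eef_rot: [[0.963, 0.269, -0.002], [0.269, -0.963, 0.003], [-0.002, -0.003, -1.0]]
ft_force: [0.7, 0.9, -1.9]
finger_gap: 20.5
grasp_force: 59.3
```

Run:
```python
from h import *
f=lambda im,x,y,w,h,k:cv2.resize(im[y:y+h,x:x+w,::-1],None,fx=k,fy=k,interpolation=cv2.INTER_CUBIC)
a=snapshot('scene');p=observe()['eef_pos'];print(p)
cv2.imwrite('pics/g3.png',f(a,160,180,150,130,4))
print((proj('scene',[p[0],p[1],p[2]-162])-[160,180])*4,(proj('scene',[548,-427,70])-[160,180])*4)
```

```text
[ 547.00388889 -426.68384859  242.27901421]
[169.6 393.6] [172.8 402.8]
```

View pics/g3.png

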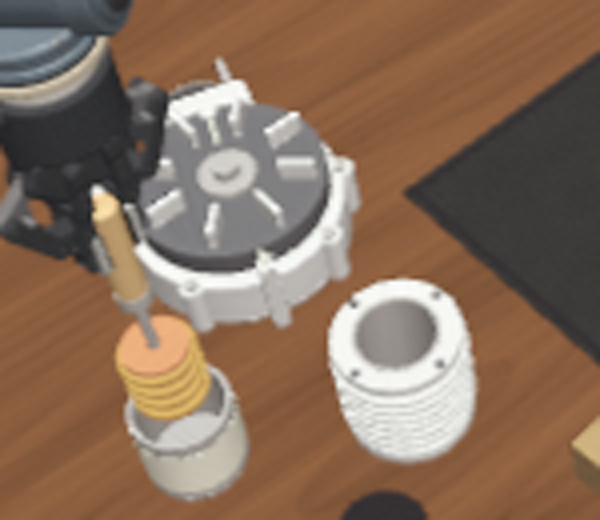

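Run:
```python
from h import *
g=lambda u,v,z:at('scene',160+u/4,180+v/4,z)
print(g(181,405,70),g(171,390,80),[g(*q,70) for q in((125,410),(236,402),(181,448))])
```

```text
[ 553.1 -423.7   70. ] [ 544.9 -424.3   80. ] [array([ 531.2, -454.9,   70. ]), array([ 576. , -393.6,   70. ]), array([ 582.5, -441.1,   70. ])]
```

Scene view: the tin rim is centred at (181,405) and the brush end at (171,390), so I'll shift x by +5 mm and lower the brush.

Call:
arm_command(
  rows=[
    {"grip": 1.5, "dp": [0.5, 0, 0], "turn": [0, 0, 0]},
    {"grip": 1.5, "dp": [0.5, 0, -1], "turn": [0, 0, 0]},
    {"grip": 1.5, "dp": [0.5, 0, -2.5], "turn": [0, 0, 0]},
    {"grip": 1.5, "dp": [0.5, 0, -4], "turn": [0, 0, 0]},
    {"grip": 1.5, "dp": [0.5, 0, -5.5], "turn": [0, 0, 0]},
    {"grip": 1.5, "dp": [0.5, 0, -6.5], "turn": [0, 0, 0]},
    {"grip": 1.5, "dp": [0.5, 0, -7], "turn": [0, 0, 0]},
    {"grip": 1.5, "dp": [0.5, 0, -7], "turn": [0, 0, 0]},
  ],
)

```text
time_s: 11.45
eef_pos: [551.9, -428.3, 175.0]
eef_rot: [[0.964, 0.267, -0.001], [0.267, -0.964, 0.001], [-0.001, -0.001, -1.0]]
ft_force: [-0.8, -0.0, -0.7]
finger_gap: 20.5
grasp_force: 59.3
```

Call:
arm_command(
  rows=[
    {"grip": 1.5, "dp": [0, 0.1, -0.4], "turn": [0, 0, 0]},
    {"grip": 1.5, "dp": [0, 0.1, -0.75], "turn": [0, 0, 0]},
    {"grip": 1.5, "dp": [0, 0.1, -0.8], "turn": [0, 0, 0]},
    {"grip": 1.5, "dp": [0, 0.1, -0.8], "turn": [0, 0, 0]},
  ],
)

```text
time_s: 11.85
eef_pos: [552.2, -427.4, 167.9]
eef_rot: [[0.964, 0.268, 0.0], [0.268, -0.964, -0.0], [0.0, 0.0, -1.0]]
ft_force: [0.1, -0.3, -1.8]
finger_gap: 21.1
grasp_force: 59.3
```

Down another 1.5 mm, then open gently and retract.

Call:
arm_command(
  rows=[
    {"grip": 1.5, "dp": [0, 0, -0.1], "turn": [0, 0, 0]},
    {"grip": 1.5, "dp": [0, 0, -0.15], "turn": [0, 0, 0]},
    {"grip": 1.5, "dp": [0, 0, -0.15], "turn": [0, 0, 0]},
    {"grip": 3, "dp": [0, 0, -0.15], "turn": [0, 0, 0]},
    {"grip": 4, "dp": [0, 0, -0.15], "turn": [0, 0, 0]},
    {"grip": 5.5, "dp": [0, 0, -0.15], "turn": [0, 0, 0]},
    {"grip": 6, "dp": [0, 0, -0.15], "turn": [0, 0, 0]},
    {"grip": 6, "dp": [0, 0, -0.15], "turn": [0, 0, 0]},
  ],
)

```text
time_s: 12.65
eef_pos: [552.1, -427.4, 166.2]
eef_rot: [[0.964, 0.268, -0.0], [0.268, -0.964, 0.0], [-0.0, -0.0, -1.0]]
ft_force: [-0.3, -0.6, 0.6]
finger_gap: 59.6
grasp_force: 0.0
```

Call:
arm_command(
  rows=[
    {"grip": 6, "dp": [0, 0, 2], "turn": [0, 0, 0]},
    {"grip": 6, "dp": [0, 0, 5], "turn": [0, 0, 0]},
    {"grip": 6, "dp": [0, 0, 8], "turn": [0, 0, 0]},
    {"grip": 6, "dp": [0, 0, 10], "turn": [0, 0, 0]},
    {"grip": 6, "dp": [-2, 1, 10], "turn": [0, 0, 0]},
    {"grip": 6, "dp": [-5, 4, 10], "turn": [0, 0, 0]},
    {"grip": 6, "dp": [-8.5, 7.5, 10], "turn": [0, 0, 0]},
    {"grip": 6, "dp": [-12, 11, 10], "turn": [0, 0, 0]},
    {"grip": 6, "dp": [-14, 13, 10], "turn": [0, 0, 0]},
    {"grip": 6, "dp": [-15.2, 13.4, 10], "turn": [0, 0, 0]},
  ],
)

```text
time_s: 13.65
eef_pos: [398.9, -291.8, 266.8]
eef_rot: [[0.963, 0.268, 0.0], [0.268, -0.963, -0.0], [0.0, 0.0, -1.0]]
ft_force: [0.8, -0.9, 0.3]
finger_gap: 60.0
grasp_force: 0.0
```

Run:
```python
from h import *
f=lambda im,x,y,w,h,k:cv2.resize(im[y:y+h,x:x+w,::-1],None,fx=k,fy=k,interpolation=cv2.INTER_CUBIC)
a=snapshot('scene');b=snapshot('top');print(observe()['eef_pos'],observe()['joint_pos'])
cv2.imwrite('pics/g4.png',np.hstack([f(a,160,180,110,150,4),f(b,370,150,90,150,4)]))
```

```text
[ 399.64670643 -293.54454686  266.87698293] [-4.16742835e+01  1.22580384e+01  9.99436850e+01 -8.41992368e-03
  6.77411246e+01  3.28225034e+01]
```

View pics/g4.png

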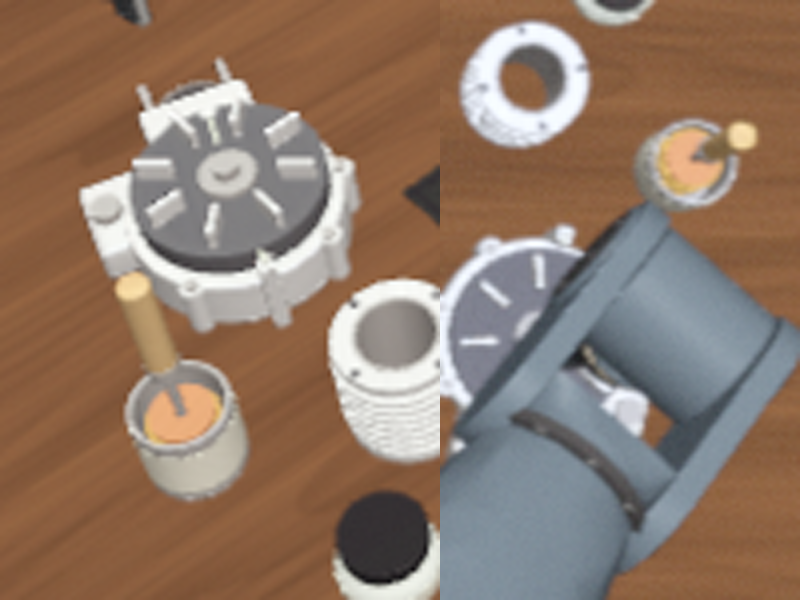

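Run:
```python
import cv2,numpy as np
from h import *
t=cv2.imread('pics/raw_top0.png');s=cv2.imread('pics/raw_scene0.png')
f=lambda im,x,y,w,h,k:cv2.resize(im[y:y+h,x:x+w],None,fx=k,fy=k,interpolation=cv2.INTER_CUBIC)
cv2.imwrite('pics/c3.png',np.hstack([f(t,364,203,60,85,6.66),f(s,180,192,72,72,5.5)[:, :396] if 0 else cv2.resize(s[192:192+85,182:182+60],(400,566),interpolation=cv2.INTER_CUBIC)]))
print(at('scene',216.75,222.75,90),at('scene',226,243.5,74))
```

```text
[ 411.7 -295.2   90. ] [ 483.9 -311.7   74. ]
```

View pics/c3.png

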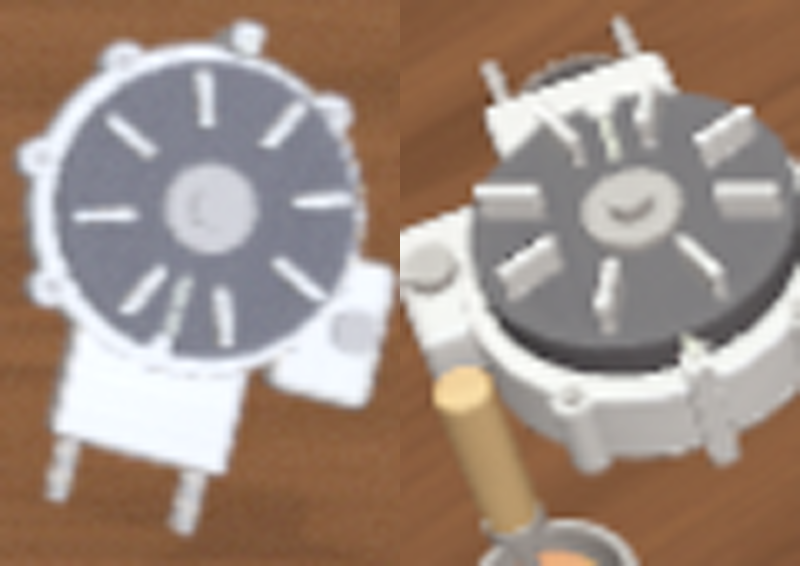

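Run:
```python
from h import *
S=lambda u,v:(182+(u-400)/6.667,192+v/6.66)
T=lambda u,v:(364+u/6.667,203+v/6.66)
r=lambda p,s:((p-np.array([182,192]))*6.66+[400,0])
print('hub exp',r(proj('scene',[399,-294,90]),0),'z78',r(proj('scene',[399,-294,78]),0))
th=np.linspace(0,2*np.pi,73)
C=np.array([r(proj('scene',[399+75*np.cos(t),-294+75*np.sin(t),74]),0) for t in th])
print('fly exp',C.min(0),C.max(0))
print('top fly center',at('top',*T(205,208.5),74),'hub',at('top',*T(211,208),90))
a=at('top',*T(248,40),74); print('ptr',a)
for q in((180,285),(163,350)): print('line',at('top',*T(*q),74))
bl=[(206,98),(285,125),(322,201),(298,279),(224,318),(143,290),(105,215),(131,136)]
B=np.array([at('top',*T(*q),84) for q in bl]);c=B.mean(0);print('blade mean',c)
for ce in (c[:2],np.array([399,-294])):
    print(np.degrees(np.arctan2(*(B[:,:2]-ce).T[::-1])).round(1))
```

```text
hub exp [619.114 187.146] z78 [623.776 203.796]
fly exp [459.274  85.914] [790.276 341.658]
top fly center [ 399.2 -294.5   74. ] hub [ 399.  -294.7   90. ]
ptr [ 483.5 -317.4   74. ]
line [ 361.2 -281.5   74. ]
line [ 329.1 -272.5   74. ]
blade mean [ 399.4125 -297.3375   84.    ]
[   3.4  -41.2  -86.5 -130.8 -175.8  138.6   93.9   49.1]
[-1.000e-01 -4.340e+01 -8.630e+01 -1.282e+02 -1.723e+02  1.410e+02
  9.370e+01  4.630e+01]
```

Enlarged crop: flywheel hub at (211,208), notch line from (180,285) to (163,350), pointer lug at (248,40). The notch is at about 162° and the pointer at about −14°. I'll turn the gripper so the fingers fall between the blades.

Call:
arm_command(
  rows=[
    {"grip": 5.2, "dp": [0.05, 0, 0], "turn": [0, 0, 8]},
    {"grip": 5.2, "dp": [0.05, 0, 0], "turn": [0, 0, 16]},
    {"grip": 5.2, "dp": [0.05, 0, 0], "turn": [0, 0, 24]},
    {"grip": 5.2, "dp": [0.05, 0, 0], "turn": [0, 0, 32]},
    {"grip": 5.2, "dp": [0.05, 0, 0], "turn": [0, 0, 40]},
    {"grip": 5.2, "dp": [0.05, 0, 0], "turn": [0, 0, 48]},
    {"grip": 5.2, "dp": [0.05, 0, -2], "turn": [0, 0, 56]},
    {"grip": 5.2, "dp": [0.05, 0, -4], "turn": [0, 0, 64]},
    {"grip": 5.2, "dp": [0.05, 0, -7], "turn": [0, 0, 72]},
    {"grip": 5.2, "dp": [0.05, 0, -10], "turn": [0, 0, 80]},
  ],
)

```text
time_s: 14.75
eef_pos: [401.8, -294.8, 165.2]
eef_rot: [[-0.101, 0.995, 0.001], [0.995, 0.101, -0.001], [-0.001, 0.001, -1.0]]
ft_force: [0.1, -0.2, 0.1]
finger_gap: 52.0
grasp_force: 0.0
```

Call:
arm_command(
  rows=[
    {"grip": 5.2, "dp": [0, 0, 0], "turn": [0, 0, 8]},
    {"grip": 5.2, "dp": [0, 0, 0], "turn": [0, 0, 16]},
    {"grip": 5.2, "dp": [0, 0, -2], "turn": [0, 0, 20.8]},
    {"grip": 5.2, "dp": [0, 0, -4.5], "turn": [0, 0, 20.8]},
    {"grip": 5.2, "dp": [0, 0, -5], "turn": [0, 0, 20.8]},
    {"grip": 5.2, "dp": [0, 0, -5], "turn": [0, 0, 20.8]},
    {"grip": 5.2, "dp": [0, 0, -5], "turn": [0, 0, 20.8]},
  ],
)

```text
time_s: 15.45
eef_pos: [401.3, -294.2, 117.0]
eef_rot: [[-0.443, 0.897, 0.001], [0.897, 0.443, -0.001], [-0.001, 0.0, -1.0]]
ft_force: [-0.1, -0.1, 0.1]
finger_gap: 52.0
grasp_force: 0.0
```

Run:
```python
from h import *
f=lambda im,x,y,w,h,k:cv2.resize(im[y:y+h,x:x+w,::-1],None,fx=k,fy=k,interpolation=cv2.INTER_CUBIC)
a=snapshot('scene');o=observe();print(o['eef_pos'],o['joint_pos'][5],np.degrees(np.arctan2(o['eef_rot'][1,1],o['eef_rot'][0,1])))
cv2.imwrite('pics/g5.png',f(a,172,160,80,100,6))
```

```text
[ 401.32009188 -294.10229872  117.18211055] -67.8983746330249 26.301041678505264
```

View pics/g5.png

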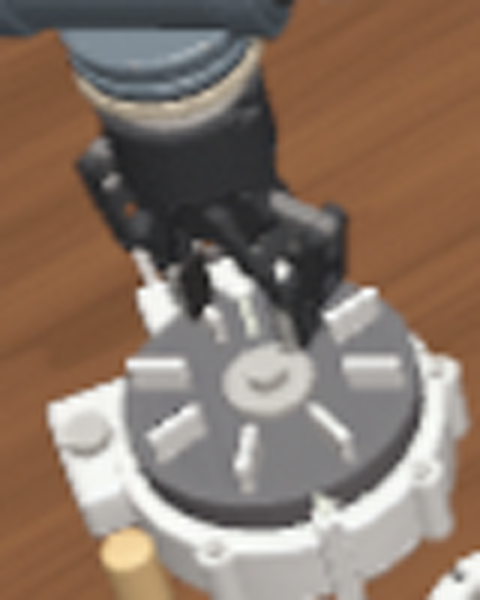

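The gripper is above the hub with its fingers in the blade gaps, and the hub centre is at (268,380). Descending.

Call:
arm_command(
  rows=[
    {"grip": 5.2, "dp": [-0.05, 0.05, -1.5], "turn": [0, 0, 0]},
    {"grip": 5.2, "dp": [-0.05, 0.05, -2.5], "turn": [0, 0, 0]},
    {"grip": 5.2, "dp": [-0.05, 0.05, -3], "turn": [0, 0, 0]},
    {"grip": 5.2, "dp": [-0.05, 0.05, -3.4], "turn": [0, 0, 0]},
    {"grip": 5.2, "dp": [-0.05, 0.05, -3.4], "turn": [0, 0, 0]},
  ],
)

```text
time_s: 16.0
eef_pos: [400.1, -292.9, 82.1]
eef_rot: [[-0.443, 0.896, -0.0], [0.896, 0.443, 0.0], [0.0, -0.0, -1.0]]
ft_force: [0.5, -0.0, 0.0]
finger_gap: 52.4
grasp_force: 0.0
```

Call:
arm_command(
  rows=[
    {"grip": 5.2, "dp": [0, 0, -0.4], "turn": [0, 0, 0]},
    {"grip": 5.2, "dp": [0, 0, -0.8], "turn": [0, 0, 0]},
    {"grip": 5.2, "dp": [0, 0, -0.9], "turn": [0, 0, 0]},
    {"grip": 5.2, "dp": [0, 0, -0.9], "turn": [0, 0, 0]},
  ],
)

```text
time_s: 16.4
eef_pos: [400.1, -292.9, 73.1]
eef_rot: [[-0.443, 0.896, -0.0], [0.896, 0.443, 0.0], [0.0, -0.0, -1.0]]
ft_force: [-0.2, 0.2, -0.4]
finger_gap: 52.1
grasp_force: 0.0
```

Call:
arm_command(
  rows=[
    {"grip": 4.0, "dp": [0, 0, 0], "turn": [0, 0, 0]},
    {"grip": 4.0, "dp": [0, 0, 0], "turn": [0, 0, 0]},
    {"grip": 4.0, "dp": [0, 0, 0], "turn": [0, 0, 0]},
    {"grip": 4.0, "dp": [0, 0, 0], "turn": [0, 0, 0]},
    {"grip": 4.0, "dp": [0, 0, 0], "turn": [0, 0, 0]},
  ],
  squeeze=40,
)

```text
time_s: 16.9
eef_pos: [402.1, -292.4, 74.2]
eef_rot: [[-0.442, 0.897, 0.004], [0.897, 0.442, 0.0], [-0.002, 0.004, -1.0]]
ft_force: [10.6, 11.2, 6.1]
finger_gap: 41.5
grasp_force: 39.6
```

Call:
arm_command(
  rows=[
    {"grip": 4.0, "dp": [0.2, 0.15, 0], "turn": [0, 0, 0]},
    {"grip": 4.0, "dp": [0.2, 0.15, 0], "turn": [0, 0, -4]},
    {"grip": 4.0, "dp": [0.2, 0.15, 0], "turn": [0, 0, -9]},
    {"grip": 4.0, "dp": [0.2, 0.15, 0], "turn": [0, 0, -15]},
    {"grip": 4.0, "dp": [0.2, 0.15, 0], "turn": [0, 0, -21]},
    {"grip": 4.0, "dp": [0.2, 0.15, 0], "turn": [0, 0, -27]},
    {"grip": 4.0, "dp": [0.2, 0.15, 0], "turn": [0, 0, -33]},
    {"grip": 4.0, "dp": [0.2, 0.15, 0], "turn": [0, 0, -40]},
    {"grip": 4.0, "dp": [0.2, 0.15, 0], "turn": [0, 0, -40]},
  ],
)

```text
time_s: 17.8
eef_pos: [403.2, -292.1, 74.2]
eef_rot: [[0.241, 0.971, 0.003], [0.971, -0.241, -0.002], [-0.001, 0.003, -1.0]]
ft_force: [2.4, 1.1, 5.8]
finger_gap: 41.2
grasp_force: 39.8
```

Run:
```python
from h import *
o=observe();print(o['eef_pos'],o['joint_pos'][5],np.degrees(np.arctan2(o['eef_rot'][1,1],o['eef_rot'][0,1])),o['ft_force'],o['wrist_torque'],o['finger_gap'])
```

```text
[ 403.21357598 -292.08590042   74.20535425] -27.37381732982112 -13.942787404698368 [2.41849677 1.11049288 5.82558758] [ 0.01165722 -0.60862153 -0.06691518] 41.22539292573224
```

Call:
arm_command(
  rows=[
    {"grip": 4.0, "dp": [0, 0, 0], "turn": [0, 0, -6]},
    {"grip": 4.0, "dp": [0, 0, 0], "turn": [0, 0, -13]},
    {"grip": 4.0, "dp": [0, 0, 0], "turn": [0, 0, -20]},
    {"grip": 4.0, "dp": [0, 0, 0], "turn": [0, 0, -27]},
    {"grip": 4.0, "dp": [0, 0, 0], "turn": [0, 0, -34]},
    {"grip": 4.0, "dp": [0, 0, 0], "turn": [0, 0, -41]},
    {"grip": 4.0, "dp": [0, 0, 0], "turn": [0, 0, -48]},
    {"grip": 4.0, "dp": [0, 0, 0], "turn": [0, 0, -55]},
    {"grip": 4.0, "dp": [0, 0, 0], "turn": [0, 0, -62]},
    {"grip": 4.0, "dp": [0, 0, 0], "turn": [0, 0, -69]},
  ],
)

```text
time_s: 18.8
eef_pos: [404.3, -293.2, 74.3]
eef_rot: [[0.992, 0.123, 0.005], [0.123, -0.992, -0.004], [0.004, 0.005, -1.0]]
ft_force: [6.8, -5.5, -1.5]
finger_gap: 41.1
grasp_force: 40.6
```

Call:
arm_command(
  rows=[
    {"grip": 4.0, "dp": [0, 0, 0], "turn": [0, 0, -6]},
    {"grip": 4.0, "dp": [0, 0, 0], "turn": [0, 0, -13]},
    {"grip": 4.0, "dp": [0, 0, 0], "turn": [0, 0, -20]},
    {"grip": 4.0, "dp": [0, 0, 0], "turn": [0, 0, -27]},
    {"grip": 4.0, "dp": [0, 0, 0], "turn": [0, 0, -34]},
    {"grip": 4.0, "dp": [0, 0, 0], "turn": [0, 0, -41]},
    {"grip": 4.0, "dp": [0, 0, 0], "turn": [0, 0, -48]},
    {"grip": 4.0, "dp": [0, 0, 0], "turn": [0, 0, -55]},
    {"grip": 4.0, "dp": [0, 0, 0], "turn": [0, 0, -62]},
    {"grip": 4.0, "dp": [0, 0, 0], "turn": [0, 0, -67]},
  ],
)

```text
time_s: 19.8
eef_pos: [403.6, -294.5, 74.4]
eef_rot: [[0.502, -0.865, 0.004], [-0.865, -0.502, -0.006], [0.008, -0.0, -1.0]]
ft_force: [-0.5, -15.8, -2.9]
finger_gap: 41.2
grasp_force: 40.9
```

Call:
arm_command(
  rows=[
    {"grip": 4.0, "dp": [0, 0, 0], "turn": [0, 0, 0]},
    {"grip": 4.0, "dp": [0, 0, 0], "turn": [0, 0, 0]},
    {"grip": 5.2, "dp": [0, 0, 0], "turn": [0, 0, 0]},
    {"grip": 5.2, "dp": [0, 0, 0], "turn": [0, 0, 0]},
    {"grip": 5.2, "dp": [0, 0, 0], "turn": [0, 0, 0]},
    {"grip": 5.2, "dp": [0, 0, 0], "turn": [0, 0, 0]},
    {"grip": 5.2, "dp": [0, 0, 2], "turn": [0, 0, 0]},
    {"grip": 5.2, "dp": [0, 0, 6], "turn": [0, 0, 0]},
    {"grip": 5.2, "dp": [0, 0, 10], "turn": [0, 0, 0]},
  ],
)

```text
time_s: 20.7
eef_pos: [401.8, -290.9, 174.2]
eef_rot: [[0.505, -0.863, -0.001], [-0.863, -0.505, 0.001], [-0.002, 0.0, -1.0]]
ft_force: [0.2, -0.3, 0.3]
finger_gap: 52.2
grasp_force: 0.0
```

Call:
arm_command(
  rows=[
    {"grip": 3, "dp": [-1, 4, 3], "turn": [0, 0, 8]},
    {"grip": 3, "dp": [-2, 8, 6], "turn": [0, 0, 16]},
    {"grip": 3, "dp": [-3, 12, 6], "turn": [0, 0, 24]},
    {"grip": 3, "dp": [-4, 16, 6], "turn": [0, 0, 32]},
    {"grip": 3, "dp": [-5, 20, 6], "turn": [0, 0, 40]},
    {"grip": 3, "dp": [-6, 24, 6], "turn": [0, 0, 48]},
    {"grip": 3, "dp": [-6, 28, 6], "turn": [0, 0, 56]},
    {"grip": 3, "dp": [-6, 30, 6], "turn": [0, 0, 64]},
    {"grip": 3, "dp": [-6, 30, 6], "turn": [0, 0, 72]},
    {"grip": 3, "dp": [-6, 30, 6], "turn": [0, 0, 80]},
  ],
)

```text
time_s: 21.7
eef_pos: [341.9, 9.4, 233.3]
eef_rot: [[0.935, 0.354, 0.0], [0.354, -0.935, 0.0], [0.0, -0.0, -1.0]]
ft_force: [-0.2, -0.7, 0.4]
finger_gap: 30.2
grasp_force: 0.0
```

Run:
```python
from h import *
o=observe();print(o['eef_pos'],o['joint_pos'])
t=snapshot('top')[:,:,::-1];s=snapshot('scene')[:,:,::-1]
cv2.imwrite('pics/raw_t5.png',t);cv2.imwrite('pics/raw_s5.png',s)
A=cv2.resize(t[203:273,364:424],(400,466),interpolation=cv2.INTER_CUBIC)
B=cv2.resize(s[192:262,182:242],(400,466),interpolation=cv2.INTER_CUBIC)
C=np.zeros((134,800,3),np.uint8)
C[:,:400]=cv2.resize(t[170:270,160:460],(400,134));C[:,400:]=cv2.resize(s[100:200,200:500],(400,134))
cv2.imwrite('pics/g6.png',np.vstack([np.hstack([A,B]),C]))
```

```text
[341.93745331   9.35219646 233.34791828] [-6.25104808e+00 -2.91808404e+00  1.21803555e+02  7.03342424e-03
  6.11097299e+01  6.29859821e+01]
```

View pics/g6.png

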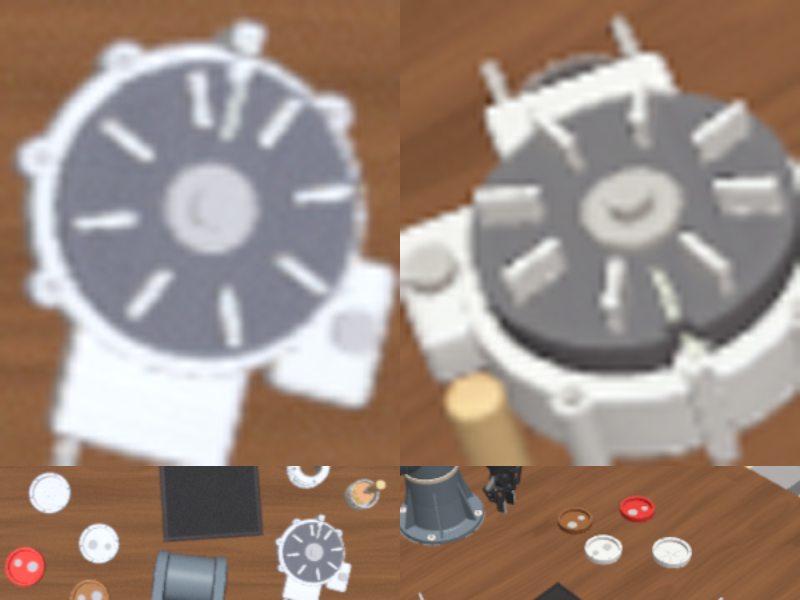

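Run:
```python
from h import *
S=lambda u,v:(182+(u-400)/6.667,192+v/6.66)
T=lambda u,v:(364+u/6.667,203+v/6.66)
ang=lambda P,c:np.degrees(np.arctan2(P[1]-c[1],P[0]-c[0])).round(1)
B=np.array([at('top',*T(*q),84) for q in [(200,100),(280,123),(323,195),(301,274),(231,317),(149,294),(106,221),(128,139)]])[:,:2]
c=B.mean(0);a=np.array([ang(b,c) for b in B]);print(c,a%45, 'notch',(a%45).mean()+22.5-45)
ct=(399.2,-294.5);print('top line',[ang(at('top',*T(*q),74),ct) for q in((230,130),(243,70))],'ptr',ang(at('top',*T(248,40),74),ct))
# scene: flywheel ellipse centre -> axis in that frame
cs=at('scene',*S(634,219),74);print(cs,'line',[ang(at('scene',*S(*q),74),cs) for q in((659,272),(672,305),(680,328))],'ptr',[ang(at('scene',*S(*q),74),cs) for q in((688,340),(692,350))])
# deck direction at z46
for p,q in(((75,335),(55,430)),((247,372),(222,470))): print(ang(at('top',*T(*p),46),at('top',*T(*q),46)))
p,q=at('top',*T(55,430),46),at('top',*T(222,470),46);print(ang(q,p)+90)
```

```text
[ 399.35 -297.6 ] [6.9 6.8 6.7 7.3 7.6 7.1 7.  6.4] notch -15.525000000000002
top line [np.float64(-18.5), np.float64(-16.2)] ptr -15.2
[ 406.4 -294.2   74. ] line [np.float64(-13.0), np.float64(-14.0), np.float64(-14.7)] ptr [np.float64(-13.9), np.float64(-14.0)]
-12.6
-15.3
-13.400000000000006
```

The notch line at (660,275)–(680,328) points at the pointer tip (688,340), and my angle estimates agree within about 1°. Gear cover and starter cover (three crossing ribs) haven't moved. Next is the gear cover.

Call:
arm_command(
  rows=[
    {"grip": 2, "dp": [1, 3, 0], "turn": [0, 0, 8.5]},
    {"grip": 2, "dp": [2, 6, 0], "turn": [0, 0, 17]},
    {"grip": 2, "dp": [3, 9, -2], "turn": [0, 0, 25.5]},
    {"grip": 2, "dp": [4, 12, -4], "turn": [0, 0, 34]},
    {"grip": 2, "dp": [5, 15, -6], "turn": [0, 0, 42.5]},
    {"grip": 2, "dp": [6, 18, -8], "turn": [0, 0, 51]},
    {"grip": 2, "dp": [7, 21, -10], "turn": [0, 0, 59.5]},
    {"grip": 2, "dp": [8, 24, -12], "turn": [0, 0, 68]},
    {"grip": 2, "dp": [8.4, 24, -14], "turn": [0, 0, 76.5]},
    {"grip": 2, "dp": [8.4, 24, -15], "turn": [0, 0, 85]},
  ],
)

```text
time_s: 22.8
eef_pos: [425.8, 248.9, 81.5]
eef_rot: [[-0.266, 0.964, -0.002], [0.964, 0.266, -0.001], [-0.0, -0.002, -1.0]]
ft_force: [-0.2, -0.0, -0.5]
finger_gap: 20.4
grasp_force: 0.0
```

Call:
arm_command(
  rows=[
    {"grip": 2, "dp": [0, 0, 0], "turn": [0, 0, 0]},
    {"grip": 2, "dp": [0, 0, 0], "turn": [0, 0, 0]},
  ],
)

```text
time_s: 23.0
eef_pos: [426.2, 248.4, 83.5]
eef_rot: [[-0.257, 0.966, -0.0], [0.966, 0.257, -0.0], [0.0, -0.0, -1.0]]
ft_force: [-0.2, -0.8, 0.0]
finger_gap: 19.7
grasp_force: 0.0
```

Run:
```python
from h import *
o=observe();p=o['eef_pos'];print(p,o['joint_pos'][5],o['finger_gap'])
s=snapshot('scene')[:,:,::-1];t=snapshot('top')[:,:,::-1]
g=lambda im,x,y:cv2.resize(im[y:y+90,x:x+80],(400,450),interpolation=cv2.INTER_CUBIC)
cv2.imwrite('pics/g7.png',np.hstack([g(s,320,95),g(t,175,165)]))
print((proj('scene',p)-[320,95])*5,(proj('scene',[p[0],p[1],18])-[320,95])*5)
```

```text
[426.22069465 248.44553435  83.52604955] 9.920125606923838 19.687616924271662
[163.5 259. ] [160.5 327.5]
```

View pics/g7.png

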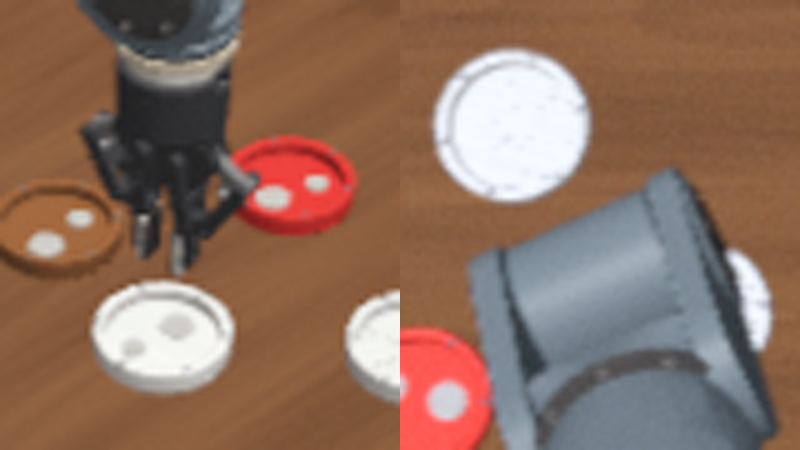

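The cover's rim centre is at (163,328), right under the TCP's projection at (160,328). Descending into the pan.

Call:
arm_command(
  rows=[
    {"grip": 2, "dp": [0, 0, -2.5], "turn": [0, 0, 0]},
    {"grip": 2, "dp": [0, 0, -5], "turn": [0, 0, 0]},
    {"grip": 2, "dp": [0, 0, -6.5], "turn": [0, 0, 0]},
    {"grip": 2, "dp": [0, 0, -7.1], "turn": [0, 0, 0]},
    {"grip": 2, "dp": [0, 0, -7.4], "turn": [0, 0, 0]},
    {"grip": 2, "dp": [0, 0, -7.4], "turn": [0, 0, 0]},
    {"grip": 2, "dp": [0, 0, -7.4], "turn": [0, 0, 0]},
  ],
)

```text
time_s: 23.8
eef_pos: [426.6, 248.8, 10.1]
eef_rot: [[-0.264, 0.965, 0.001], [0.965, 0.264, 0.001], [0.0, 0.001, -1.0]]
ft_force: [0.1, -0.7, 0.4]
finger_gap: 20.0
grasp_force: 0.0
```

Call:
arm_command(
  rows=[
    {"grip": 2, "dp": [0.1, -0.4, 0], "turn": [0, 0, 0]},
    {"grip": 2, "dp": [0.3, -1, 0], "turn": [0, 0, 0]},
    {"grip": 2, "dp": [0.5, -1.8, 0], "turn": [0, 0, 0]},
    {"grip": 2, "dp": [0.8, -2.8, 0], "turn": [0, 0, 0]},
    {"grip": 2, "dp": [1.1, -4, 0], "turn": [0, 0, 0]},
    {"grip": 2, "dp": [1.5, -5.3, 0], "turn": [0, 0, 0]},
  ],
)

```text
time_s: 24.4
eef_pos: [441.4, 194.5, 9.3]
eef_rot: [[-0.264, 0.965, -0.0], [0.965, 0.264, 0.0], [0.0, 0.0, -1.0]]
ft_force: [-0.6, 2.5, 0.8]
finger_gap: 20.0
grasp_force: 1.0
```

Call:
arm_command(
  rows=[
    {"grip": 2, "dp": [0.4, -1.4, 0], "turn": [0, 0, 0]},
    {"grip": 2, "dp": [0.8, -2.9, 0], "turn": [0, 0, 0]},
    {"grip": 2, "dp": [1.2, -4.4, 0], "turn": [0, 0, 0]},
    {"grip": 2, "dp": [1.6, -5.9, 0], "turn": [0, 0, 0]},
    {"grip": 2, "dp": [2.0, -7.4, 0], "turn": [0, 0, 0]},
    {"grip": 2, "dp": [2.4, -8.9, 0], "turn": [0, 0, 0]},
    {"grip": 2, "dp": [2.8, -10.4, 0], "turn": [0, 0, 0]},
    {"grip": 2, "dp": [3.2, -11.9, 0], "turn": [0, 0, 0]},
    {"grip": 2, "dp": [3.6, -13.4, 0], "turn": [0, 0, 0]},
    {"grip": 2, "dp": [4, -14.8, 0], "turn": [0, 0, 0]},
  ],
)

```text
time_s: 25.4
eef_pos: [481.2, 46.1, 9.3]
eef_rot: [[-0.264, 0.965, -0.0], [0.965, 0.264, 0.0], [0.0, -0.0, -1.0]]
ft_force: [-1.4, 2.7, 1.5]
finger_gap: 20.1
grasp_force: 1.1
```

Call:
arm_command(
  rows=[
    {"grip": 2, "dp": [0.4, -1.4, 0], "turn": [0, 0, 0]},
    {"grip": 2, "dp": [0.8, -2.9, 0], "turn": [0, 0, 0]},
    {"grip": 2, "dp": [1.2, -4.4, 0], "turn": [0, 0, 0]},
    {"grip": 2, "dp": [1.6, -5.8, 0], "turn": [0, 0, 0]},
    {"grip": 2, "dp": [1.9, -7.1, 0], "turn": [0, 0, 0]},
    {"grip": 2, "dp": [2.2, -8.2, 0], "turn": [0, 0, 0]},
    {"grip": 2, "dp": [2.5, -9, 0], "turn": [0, 0, 0]},
    {"grip": 2, "dp": [2.65, -9.6, 0], "turn": [0, 0, 0]},
    {"grip": 2, "dp": [2.7, -9.8, 0], "turn": [0, 0, 0]},
    {"grip": 2, "dp": [2.7, -9.8, 0], "turn": [0, 0, 0]},
  ],
)

```text
time_s: 26.4
eef_pos: [508.2, -50.6, 9.2]
eef_rot: [[-0.264, 0.964, 0.0], [0.964, 0.264, -0.0], [-0.0, 0.0, -1.0]]
ft_force: [0.6, -0.4, -0.0]
finger_gap: 20.4
grasp_force: 0.0
```

Run:
```python
from h import *
p=observe()['eef_pos'];print(p,observe()['ft_force'])
```

```text
[508.19840457 -50.56813894   9.23139176] [ 0.59418397 -0.35777821 -0.0101151 ]
```

Call:
arm_command(
  rows=[
    {"grip": 2, "dp": [-0.1, 0.4, 1], "turn": [0, 0, 0]},
    {"grip": 2, "dp": [-0.1, 0.4, 4], "turn": [0, 0, 0]},
    {"grip": 2, "dp": [0, 4, 7], "turn": [0, 0, -2]},
    {"grip": 2, "dp": [0.5, 9, 8], "turn": [0, 0, -5]},
    {"grip": 2, "dp": [1.2, 14, 8], "turn": [0, 0, -5]},
    {"grip": 2, "dp": [2, 19, 8], "turn": [0, 0, -5]},
    {"grip": 2, "dp": [2.8, 24, 8], "turn": [0, 0, -5]},
    {"grip": 2, "dp": [3.5, 29, 8], "turn": [0, 0, -5]},
    {"grip": 2, "dp": [4.2, 34, 8], "turn": [0, 0, -5]},
    {"grip": 2, "dp": [4.9, 39, 8], "turn": [0, 0, -5]},
  ],
)

```text
time_s: 27.4
eef_pos: [556.0, 337.9, 90.2]
eef_rot: [[-0.18, 0.984, 0.001], [0.984, 0.18, 0.0], [-0.0, 0.001, -1.0]]
ft_force: [0.7, 0.2, -0.8]
finger_gap: 19.9
grasp_force: 0.0
```

Call:
arm_command(
  rows=[
    {"grip": 2, "dp": [0, 3, 0], "turn": [0, 0, 0]},
    {"grip": 2, "dp": [0, 4, 0], "turn": [0, 0, 0]},
    {"grip": 2, "dp": [0, 4, 0], "turn": [0, 0, 0]},
    {"grip": 2, "dp": [0, 4, 0], "turn": [0, 0, 0]},
  ],
)

```text
time_s: 27.8
eef_pos: [556.3, 374.2, 89.4]
eef_rot: [[-0.179, 0.984, -0.0], [0.984, 0.179, -0.001], [-0.001, -0.0, -1.0]]
ft_force: [-0.0, -0.6, -1.0]
finger_gap: 19.9
grasp_force: 0.0
```

Run:
```python
from h import *
o=observe();p=o['eef_pos'];print(p,o['joint_pos'][5])
s=snapshot('scene')[:,:,::-1];t=snapshot('top')[:,:,::-1]
g=lambda im,x,y,w:cv2.resize(im[y:y+w*5//4,x:x+w],(400,500),interpolation=cv2.INTER_CUBIC)
cv2.imwrite('pics/g8.png',np.hstack([g(s,360,95,80),cv2.resize(s[150:290,255:385],(400,431),interpolation=cv2.INTER_CUBIC)[:431] if 0 else g(s,250,165,130)]))
print((proj('scene',[p[0],p[1],18])-[360,95])*5)
```

```text
[556.32180264 374.17004328  89.43090298] 19.659943216558542
[213.  341.5]
```

View pics/g8.png

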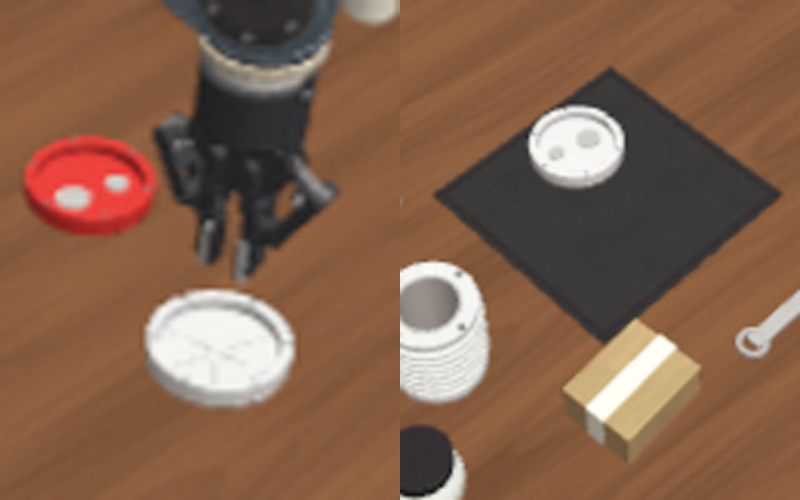

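The gear cover lies on the mat. The starter cover's rim centre is at (220,341) and the TCP projects to (213,341), so I'll shift about 3 mm and descend.

Call:
arm_command(
  rows=[
    {"grip": 2, "dp": [0.2, 0.3, -2.5], "turn": [0, 0, 0]},
    {"grip": 2, "dp": [0.2, 0.3, -5], "turn": [0, 0, 0]},
    {"grip": 2, "dp": [0.2, 0.3, -7], "turn": [0, 0, 0]},
    {"grip": 2, "dp": [0.2, 0.3, -7.6], "turn": [0, 0, 0]},
    {"grip": 2, "dp": [0.2, 0.3, -7.9], "turn": [0, 0, 0]},
    {"grip": 2, "dp": [0.2, 0.3, -7.9], "turn": [0, 0, 0]},
    {"grip": 2, "dp": [0.2, 0.3, -7.9], "turn": [0, 0, 0]},
  ],
)

```text
time_s: 28.6
eef_pos: [559.1, 378.3, 11.5]
eef_rot: [[-0.179, 0.984, 0.001], [0.984, 0.179, 0.001], [0.001, 0.002, -1.0]]
ft_force: [-0.3, -0.5, -0.3]
finger_gap: 19.7
grasp_force: 0.0
```

Call:
arm_command(
  rows=[
    {"grip": 2, "dp": [0.1, -0.4, 0], "turn": [0, 0, 0]},
    {"grip": 2, "dp": [0.2, -1, 0], "turn": [0, 0, 0]},
    {"grip": 2, "dp": [0.3, -1.8, 0], "turn": [0, 0, 0]},
    {"grip": 2, "dp": [0.5, -2.8, 0], "turn": [0, 0, 0]},
    {"grip": 2, "dp": [0.7, -4, 0], "turn": [0, 0, 0]},
    {"grip": 2, "dp": [0.95, -5.4, 0], "turn": [0, 0, 0]},
  ],
)

```text
time_s: 29.2
eef_pos: [568.2, 323.3, 10.4]
eef_rot: [[-0.179, 0.984, 0.0], [0.984, 0.179, 0.0], [0.0, 0.0, -1.0]]
ft_force: [-0.9, 2.7, 0.4]
finger_gap: 20.1
grasp_force: 1.1
```

Call:
arm_command(
  rows=[
    {"grip": 2, "dp": [0.28, -1.6, 0], "turn": [0, 0, 0]},
    {"grip": 2, "dp": [0.57, -3.2, 0], "turn": [0, 0, 0]},
    {"grip": 2, "dp": [0.85, -4.8, 0], "turn": [0, 0, 0]},
    {"grip": 2, "dp": [1.14, -6.4, 0], "turn": [0, 0, 0]},
    {"grip": 2, "dp": [1.42, -8, 0], "turn": [0, 0, 0]},
    {"grip": 2, "dp": [1.7, -9.6, 0], "turn": [0, 0, 0]},
    {"grip": 2, "dp": [1.99, -11.2, 0], "turn": [0, 0, 0]},
    {"grip": 2, "dp": [2.27, -12.8, 0], "turn": [0, 0, 0]},
    {"grip": 2, "dp": [2.56, -14.4, 0], "turn": [0, 0, 0]},
    {"grip": 2, "dp": [2.84, -16, 0], "turn": [0, 0, 0]},
  ],
)

```text
time_s: 30.2
eef_pos: [596.6, 162.9, 10.3]
eef_rot: [[-0.179, 0.984, -0.0], [0.984, 0.179, 0.0], [0.0, -0.0, -1.0]]
ft_force: [-0.5, 3.4, 1.6]
finger_gap: 20.4
grasp_force: 1.4
```

Call:
arm_command(
  rows=[
    {"grip": 2, "dp": [0.28, -1.6, 0], "turn": [0, 0, 0]},
    {"grip": 2, "dp": [0.57, -3.2, 0], "turn": [0, 0, 0]},
    {"grip": 2, "dp": [0.85, -4.8, 0], "turn": [0, 0, 0]},
    {"grip": 2, "dp": [1.14, -6.4, 0], "turn": [0, 0, 0]},
    {"grip": 2, "dp": [1.42, -8, 0], "turn": [0, 0, 0]},
    {"grip": 2, "dp": [1.7, -9.6, 0], "turn": [0, 0, 0]},
    {"grip": 2, "dp": [1.99, -11.2, 0], "turn": [0, 0, 0]},
    {"grip": 2, "dp": [2.27, -12.8, 0], "turn": [0, 0, 0]},
    {"grip": 2, "dp": [2.56, -14.4, 0], "turn": [0, 0, 0]},
    {"grip": 2, "dp": [2.84, -16, 0], "turn": [0, 0, 0]},
  ],
)

```text
time_s: 31.2
eef_pos: [625.0, 2.8, 10.3]
eef_rot: [[-0.179, 0.984, -0.0], [0.984, 0.179, 0.0], [0.0, -0.0, -1.0]]
ft_force: [-0.0, 3.1, 1.5]
finger_gap: 20.0
grasp_force: 1.5
```

Call:
arm_command(
  rows=[
    {"grip": 2, "dp": [0.28, -1.5, 0], "turn": [0, 0, 0]},
    {"grip": 2, "dp": [0.5, -2.8, 0], "turn": [0, 0, 0]},
    {"grip": 2, "dp": [0.7, -4, 0], "turn": [0, 0, 0]},
    {"grip": 2, "dp": [0.9, -5, 0], "turn": [0, 0, 0]},
    {"grip": 2, "dp": [1.0, -5.7, 0], "turn": [0, 0, 0]},
    {"grip": 2, "dp": [1.05, -6, 0], "turn": [0, 0, 0]},
    {"grip": 2, "dp": [1.05, -6.1, 0], "turn": [0, 0, 0]},
    {"grip": 2, "dp": [1.05, -6.1, 0], "turn": [0, 0, 0]},
  ],
)

```text
time_s: 32.0
eef_pos: [635.4, -56.8, 10.3]
eef_rot: [[-0.179, 0.984, 0.0], [0.984, 0.179, -0.0], [-0.0, 0.0, -1.0]]
ft_force: [-0.0, 0.6, 0.2]
finger_gap: 19.9
grasp_force: 0.5
```

Call:
arm_command(
  rows=[
    {"grip": 2, "dp": [-0.1, 0.4, 0.8], "turn": [0, 0, 0]},
    {"grip": 2, "dp": [-0.1, 0.4, 4], "turn": [0, 0, 0]},
    {"grip": 2, "dp": [-0.5, 0.8, 8], "turn": [0, 0, 0]},
    {"grip": 2, "dp": [-3.5, 0.8, 12], "turn": [0, 0, 0]},
    {"grip": 2, "dp": [-7.5, 0.8, 14], "turn": [0, 0, 0]},
    {"grip": 2, "dp": [-12, 0.8, 16], "turn": [0, 0, 0]},
    {"grip": 2, "dp": [-16.5, 0.8, 18], "turn": [0, 0, 0]},
    {"grip": 2, "dp": [-21, 0.8, 20], "turn": [0, 0, 0]},
    {"grip": 2, "dp": [-25.5, 0.8, 20], "turn": [0, 0, 0]},
    {"grip": 2, "dp": [-29.5, 0.8, 20], "turn": [0, 0, 0]},
  ],
)

```text
time_s: 33.0
eef_pos: [338.3, -48.5, 210.9]
eef_rot: [[-0.18, 0.984, 0.001], [0.984, 0.18, -0.001], [-0.001, 0.001, -1.0]]
ft_force: [-0.0, 0.3, 0.8]
finger_gap: 20.1
grasp_force: 0.0
```

Run:
```python
from h import *
o=observe();print(o['eef_pos'])
t=snapshot('top')[:,:,::-1];s=snapshot('scene')[:,:,::-1]
cv2.imwrite('pics/raw_t9.png',t);cv2.imwrite('pics/raw_s9.png',s)
C=np.zeros((600,800,3),np.uint8)
C[:300,:480]=cv2.resize(t,(480,300))
C[300:,:480]=cv2.resize(s,(480,300))
C[:420,480:]=cv2.resize(t[140:245,272:352],(320,420),interpolation=cv2.INTER_CUBIC)
cv2.imwrite('pics/g9.png',C)
```

```text
[338.32701018 -48.49747855 210.85086398]
```

View pics/g9.png

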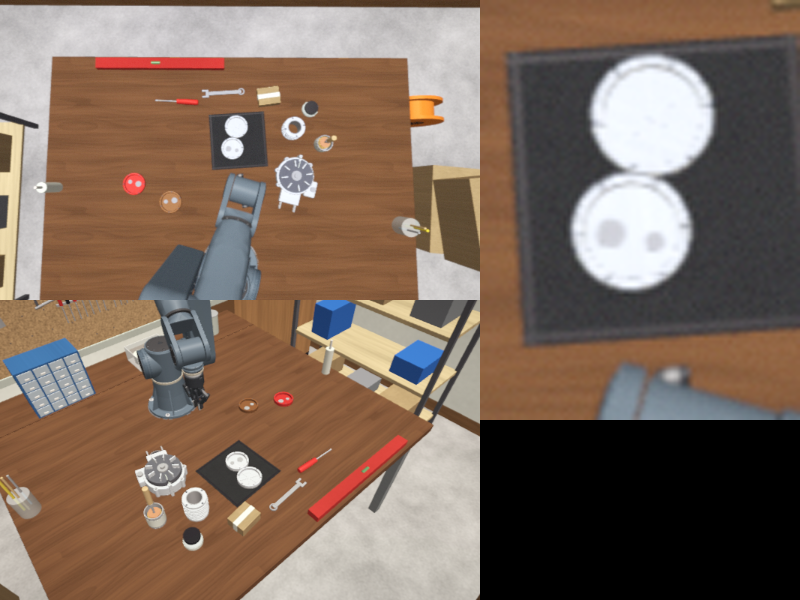

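Both covers are on the mat: starter at crop (652,115), gear at (631,231), and the look-alikes and bystanders haven't moved. The covers look as if they touch, so I'll check the margins and separation numerically.

Run:
```python
from h import *
from scipy.optimize import minimize
t=cv2.imread('pics/raw_t9.png');im=cv2.resize(t[140:245,272:365],None,fx=4,fy=4,interpolation=cv2.INTER_CUBIC)
m=(im.min(2)>120).astype(np.uint8)
n,l,st,ce=cv2.connectedComponentsWithStats(m);i=1+np.argmax(st[1:,4]);print(st[i])
cs=cv2.findContours((l==i).astype(np.uint8),cv2.RETR_EXTERNAL,cv2.CHAIN_APPROX_NONE)[0][0][:,0]
from scipy.optimize import least_squares
k=lambda r:4*494.7/1700*r
f=lambda p:np.minimum(abs(np.hypot(*(cs-p[:2]).T)-p[4]),abs(np.hypot(*(cs-p[2:4]).T)-p[5]))
p=least_squares(f,[172,115,151,231,62,60]).x;print(p.round(1),abs(f(p)).mean())
w=[at('top',272+(p[j]+.5)/4-.5,140+(p[j+1]+.5)/4-.5,18) for j in(0,2)];print(w,np.linalg.norm(w[0]-w[1]),p[4]/p[5])
# mat
mm=((im.max(2)<85)).astype(np.uint8)|m
n,l,st,ce=cv2.connectedComponentsWithStats(mm);i=1+np.argmax(st[1:,4])
c=cv2.findContours((l==i).astype(np.uint8),cv2.RETR_EXTERNAL,cv2.CHAIN_APPROX_NONE)[0][0]
mk=cv2.morphologyEx((l==i).astype(np.uint8),cv2.MORPH_OPEN,np.ones((41,41)))
c=max(cv2.findContours(mk,cv2.RETR_EXTERNAL,cv2.CHAIN_APPROX_NONE)[0],key=cv2.contourArea)
R=cv2.minAreaRect(c);print(R)
B=[at('top',272+(q[0]+.5)/4-.5,140+(q[1]+.5)/4-.5,1) for q in cv2.boxPoints(R)];print(B)
poly=np.array([b[:2] for b in B],np.float32)
for q,r in zip(w,(52,50)): print(cv2.pointPolygonTest(poly,(float(q[0]),float(q[1])),True)-r)
```

```text
[   91    53   143   237 23311]
[171.8 114.9 151.  230.3  61.6  59.7] 0.4437925335095537
[array([628.9, -28.8,  18. ]), array([528.2, -10.8,  18. ])] 102.29608985684636 1.0318739225439157
((182.5692138671875, 193.92990112304688), (283.096923828125, 293.4680480957031), 86.24827575683594)
[array([678.1,  98.5,   1. ]), array([ 695.9, -159.4,    1. ]), array([ 446.9, -173.8,    1. ]), array([429.9,  80.5,   1. ])]
5.848473141785249
41.99127414148181
```

Run:
```python
from h import *
print(at('scene',250+576/3.077,165+147/3.077,18))
print(observe()['time_s'],observe()['eef_pos']);print(hand_in())
```

```text
[788.3 287.1  18. ]
33.1 [336.39986418 -48.19053133 210.40133167]
the job is handed in; nothing more can be done
None
```

The job is handed in at about 33 s of the 208 s limit. The bore was brushed three times and the brush is back in its tin, the flywheel notch is about 1° off the pointer, and the gear and starter covers lie on the mat, just touching. The starter cover is 6–10 mm inside the mat's edge.

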